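# Release one long bush from its roll-feed magazine

### The arm

A 7-joint arm with a two-finger parallel gripper is mounted at the origin on a cart in front of the work surface, level with it; the furniture and walls round the work are solid. World frame = base frame: x ahead of the robot, y to its left, z up, the work surface at z = 0. Lengths are in m, angles in rad, forces in N, time in s.
With the tool pointing down it reaches from about 0.425 to 0.875 m from the base axis. Payload 4.7 kg.
Tool frame: the origin (TCP) lies between the finger pads; the fingertips stand ctrl.tip_reach ahead of it and the grasp point (between the pads) lies 5 mm behind it (ctrl.tip_reach is the distance from the TCP to the fingertips, in m); z points along the fingers, y is the direction in which the jaws open and shut (so a half turn about z gives the same grasp; the last joint's range is limited). The gripper opens to 87 mm and grips with 3 to 60 N. Pads are 19 mm wide; open, the fingers measure 117 mm over their backs; the gripper's body (75 mm by 190 mm) begins 51 mm behind the grasp point.
Start: joints at [-1.291, 0.321, -0.07, 1.45, 0.023, 1.371, -0.057], TCP at [0.171, 0.627, 0.237] pointing down, gripper open.
Joint ranges: [-2.86, 2.86], [-0.3, 2.09], [-1.38, 1.24], [0.06, 2.45], [-1.56, 4.7], [0.09, 2.05], [-2.69, 2.69]. Speed limits (rad/s): [2.57, 2.57, 3.14, 3.14, 3.14, 3.14, 3.14].

### API

Orientations are given as a rotation vector (axis times angle).
In Python, from bench import ctrl gives the robot as it stands.
- The arm moves only by the shell command python3 -m handwheel 'ROWS' [FORCE]. ROWS is JSON, a list of rows, each a list of 7 numbers: the shift along the tool's x, y, z in mm, then the turn, a rotation vector about the tool's x, y, z in rad, then the gripper's target within -1 to 1 (shut at 1, half-way at 0, fully open at -1). In form: [[dx, dy, dz, ax, ay, az, grip], ...]. A call has 1 to 12 rows; each row is the pose to reach, as a shift and turn from the pose commanded when the call began, along the tool's axes at that moment; what a row does not reach only later rows make up. A row lasts 1/8 s, in which the tool goes at most 62.5 mm and 10.7 degrees, less where a joint would pass 70% of its speed; a pose out of reach is approached as far as the arm can. A call with a gripper value outside its range is refused whole. The fingers move at their own pace and stop on an object; FORCE is the grip in N (left out, the last holds). Time passes only in rows, so rows that repeat a pose let the fingers close. It gives the time, the measured TCP pose, the force and the opening at its end, in the units of the state.
- ctrl.get_state(): the state, without advancing time (a new reading comes with each control period).
- ctrl.get_image(name): name is "scene" or "top" or "wrist"; returns the picture (384x512x3 uint8, red, green, blue); there is no depth.
- ctrl.camera_model(name): a dict with "mtx" (3x3 intrinsics, pixels), "xyz" and "orientation" of the camera in the world. Camera axes: x right, y up, looking along -z (the intrinsics and any distortion apply to the point x, -y, -z); pixel columns grow to the right and rows downward; lengths in m; the calibration is good to about 2 mm. A picture is of the moment at which its call begins: read the wrist's pose just before it. camera_model takes no time and is no camera call; for the wrist camera it gives the pose at the moment of the call.
- ctrl.close_job(): hands the job in, once; it reports no verdict.
The state is a dict: "time": time; "joint_positions": joint angles; "qd": joint speeds; "joint_torque": joint torques, N m; "position": TCP position; "tool_rot": TCP orientation; "ft_force": force on the tool from outside, world axes, zero at the start; "torque": the same for the moment, N m; "grip_width": opening from 0.0 (shut) to 1.0 (fully open).
Only numpy, scipy, OpenCV 4.12 (cv2) and the standard library are available. Lean on these libraries where they do the work, as an engineer would, in place of code of your own. Each camera call takes 0.05 s, during which the arm holds its last target.

### The job

Deliver the next long bush for deburring: with the closed fingertips lightly press the release pad of the magazine that holds the longest bushes all the way down, keep it down until the first bush has rolled to the end stop, then let the pad spring up and withdraw. Release just one, so that the rest of the queue moves up behind the gate; do not touch or pick up any bush, and leave the other two magazines and the things lying on the bench alone. Mind the clear guard strip at the front right of the bench.

Things in the scene. Friction and masses are not known exactly. Their poses are not given: they have to be found in the camera images.
- magazine_short: magazine bolted to the bench with a queue of short bushes (24 mm long): open aluminium track, 26 mm wide inside, on a grey base 184 x 56 x 8 mm. Origin: centre of its underside; -x: low delivery end; the track climbs 10 degrees to +x. In its frame a bush's centre is at x -73, z 35 mm at the end stop, x -14, z 46 at the gate, then x 16, z 51 and x 46, z 56.
- pad_short (a point): centre of the top of magazine_short's release pad, black, ribbed, 30 x 30 x 6 mm, on an arm at its right (-y) side, 43 mm from the track's centre line. Moves with the pad: 77 mm above the bench at rest, 53 mm at the hard stop (goes straight down within 4 mm; 1.5 N starts it, 3 to 4 N takes it to the stop; springs back). Bushes beside it stand up to 75 mm high, 30 mm from its centre.
- release_short (a joint): angle of the rocker with pad_short: 0 pad up, 0.52 rad fully pressed. At rest its front pin holds the first bush at the gate; pressed, the front pin lifts and that bush rolls to the end stop in about 0.5 s, while a rear pin holds the second; let up, the queue moves up one place.
- magazine_medium: magazine bolted to the bench with a queue of medium bushes (36 mm long): open aluminium track, 38 mm wide inside, on a grey base 184 x 68 x 8 mm. Origin: centre of its underside; -x: low delivery end; the track climbs 10 degrees to +x. In its frame a bush's centre is at x -73, z 35 mm at the end stop, x -14, z 46 at the gate, then x 16, z 51 and x 46, z 56.
- pad_medium (a point): centre of the top of magazine_medium's release pad, black, ribbed, 30 x 30 x 6 mm, on an arm at its right (-y) side, 49 mm from the track's centre line. Moves with the pad: 77 mm above the bench at rest, 53 mm at the hard stop (goes straight down within 4 mm; 1.5 N starts it, 3 to 4 N takes it to the stop; springs back). Bushes beside it stand up to 75 mm high, 30 mm from its centre.
- release_medium (a joint): angle of the rocker with pad_medium: 0 pad up, 0.52 rad fully pressed. At rest its front pin holds the first bush at the gate; pressed, the front pin lifts and that bush rolls to the end stop in about 0.5 s, while a rear pin holds the second; let up, the queue moves up one place.
- magazine_long: magazine bolted to the bench with a queue of long bushes (50 mm long): open aluminium track, 52 mm wide inside, on a grey base 184 x 82 x 8 mm. Origin: centre of its underside; -x: low delivery end; the track climbs 10 degrees to +x. In its frame a bush's centre is at x -73, z 35 mm at the end stop, x -14, z 46 at the gate, then x 16, z 51 and x 46, z 56.
- pad_long (a point): centre of the top of magazine_long's release pad, black, ribbed, 30 x 30 x 6 mm, on an arm at its right (-y) side, 56 mm from the track's centre line. Moves with the pad: 77 mm above the bench at rest, 53 mm at the hard stop (goes straight down within 4 mm; 1.5 N starts it, 3 to 4 N takes it to the stop; springs back). Bushes beside it stand up to 75 mm high, 30 mm from its centre.
- release_long (a joint): angle of the rocker with pad_long: 0 pad up, 0.52 rad fully pressed. At rest its front pin holds the first bush at the gate; pressed, the front pin lifts and that bush rolls to the end stop in about 0.5 s, while a rear pin holds the second; let up, the queue moves up one place.
- bush_short_1: bronze bush, tube of 30 mm outside diameter and 18 mm bore, 24 mm long, number 1 from the gate in magazine_short at the start. Origin at its centre, y along its axis; it turns as it rolls.
- bush_short_2: bronze bush, tube of 30 mm outside diameter and 18 mm bore, 24 mm long, number 2 from the gate in magazine_short at the start. Origin at its centre, y along its axis; it turns as it rolls.
- bush_short_3: bronze bush, tube of 30 mm outside diameter and 18 mm bore, 24 mm long, number 3 from the gate in magazine_short at the start. Origin at its centre, y along its axis; it turns as it rolls.
- bush_medium_1: bronze bush, tube of 30 mm outside diameter and 18 mm bore, 36 mm long, number 1 from the gate in magazine_medium at the start. Origin at its centre, y along its axis; it turns as it rolls.
- bush_medium_2: bronze bush, tube of 30 mm outside diameter and 18 mm bore, 36 mm long, number 2 from the gate in magazine_medium at the start. Origin at its centre, y along its axis; it turns as it rolls.
- bush_medium_3: bronze bush, tube of 30 mm outside diameter and 18 mm bore, 36 mm long, number 3 from the gate in magazine_medium at the start. Origin at its centre, y along its axis; it turns as it rolls.
- bush_long_1: bronze bush, tube of 30 mm outside diameter and 18 mm bore, 50 mm long, number 1 from the gate in magazine_long at the start. Origin at its centre, y along its axis; it turns as it rolls.
- bush_long_2: bronze bush, tube of 30 mm outside diameter and 18 mm bore, 50 mm long, number 2 from the gate in magazine_long at the start. Origin at its centre, y along its axis; it turns as it rolls.
- bush_long_3: bronze bush, tube of 30 mm outside diameter and 18 mm bore, 50 mm long, number 3 from the gate in magazine_long at the start. Origin at its centre, y along its axis; it turns as it rolls.
- cover_big: die-cast grey cover, 64 x 82 x 38 mm, lying on the bench to the left of the magazines. Origin: centre of its underside. Bystander.
- cover_flat: flatter die-cast grey cover, 65 x 91 x 28 mm, lying on the bench to the left of the magazines. Origin: centre of its underside. Bystander.
- deburrer: hand deburring tool with a plain handle, 16 x 173 x 18 mm, lying to the right of the magazines. Origin: centre of its underside. Bystander.
- stone: two-layer dressing stone, 24 x 100 x 22 mm, lying to the right of the magazines. Origin: centre of its underside. Bystander.
- bench_edge (a point): point on the bench top, straight ahead of the robot near the front edge. 110 mm nearer the robot stands a fixed guard frame: a bar (top 47 mm above the bench), a post at its left end and, 310 to 470 mm to the right of this point, a clear solid strip 160 mm wide, 50 to 1300 mm above the bench. The rest is open. Keep the arm drawn in while swinging past the strip.
Not all that is in view belongs to the job. What is shaped like the bush_long_2 but red is not meant.

How it is judged:
By the outcome, as a careful person would: the job done as asked, in the order asked, and still so for the second after the job is handed in, with the robot touching nothing.
It also fails if it takes over 42 s, if anything falls off the work surface, if the arm or the gripper's body presses on something with over 40 N, if the wrist force passes 120 N, or if a joint passes its speed limit or range.

## Working session

There is one attempt and no reset: what is moved stays moved. The work goes in short steps, Python scripts to look and compute and a shell command to move; the robot and the scene stay as the last step left them, time stands still between calls to the robot, and variables do not carry over. Pictures are saved under pics/ and viewed, and the job is handed in when it is done.

```bash
ls; mkdir -p pics; python3 - <<'E'
from bench import ctrl
import cv2
s=ctrl.get_state();print(s, ctrl.tip_reach)
for n in ("scene","top"):
    print(n,ctrl.camera_model(n))
    cv2.imwrite(f"pics/{n}0.png",ctrl.get_image(n)[:,:,::-1])
E
```

```text
pics
{'time': 0.0, 'joint_positions': array([-1.29092548,  0.32183964, -0.07009802,  1.45173365,  0.02260737,
        1.37078998, -0.05689072]), 'qd': array([ 2.63309530e-05, -1.14222665e-04, -4.45416351e-04,  5.83339012e-04,
       -1.04472277e-03,  2.26512672e-03,  3.23319690e-04]), 'joint_torque': array([-5.01539198e-04, -4.91292965e+01, -4.03942857e-01, -3.12515938e+01,
       -6.38347096e-02,  4.40697314e-02,  1.77578886e-04]), 'position': array([0.17062152, 0.62663393, 0.23542135]), 'tool_rot': array([-4.16136983e-01, -3.11374753e+00,  3.10504248e-03]), 'ft_force': array([-0.94114426, -0.35547012,  0.16289318]), 'torque': array([ 0.02473807, -0.04151069,  0.0007185 ]), 'grip_width': 0.9945467237840238} 0.014
scene {'mtx': array([[475.98461778,   0.        , 256.35673313],
       [  0.        , 475.98461778, 189.83600776],
       [  0.        ,   0.        ,   1.        ]]), 'xyz': array([-0.18372458,  0.43469307,  1.11599819]), 'orientation': array([ 0.40293245, -0.74178958, -1.98882077])}
top {'mtx': array([[380.87470538,   0.        , 260.46000704],
       [  0.        , 380.87470538, 191.55463396],
       [  0.        ,   0.        ,   1.        ]]), 'xyz': array([0.44405136, 0.00779251, 0.95478419]), 'orientation': array([ 0.07278153, -0.1063934 , -1.54572996])}
```

View pics/scene0.png

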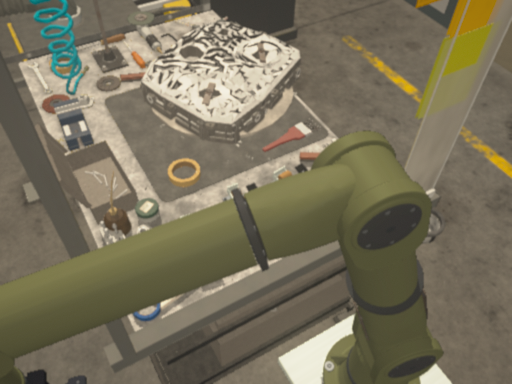

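View pics/top0.png

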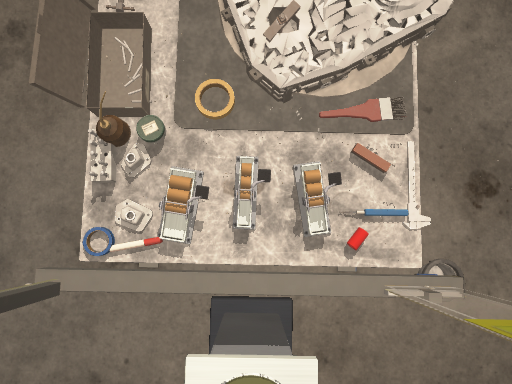

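```bash
cat > h.py <<'E'
import numpy as np,cv2
from scipy.spatial.transform import Rotation as R
from bench import ctrl
def ray(n,u,v,cm=None):
    m=cm or ctrl.camera_model(n);K=m['mtx']
    d=np.array([(u-K[0,2])/K[0,0],-(v-K[1,2])/K[1,1],-1])
    return np.array(m['xyz']),R.from_rotvec(m['orientation']).apply(d)
def plane(n,u,v,z,cm=None):
    o,d=ray(n,u,v,cm);return o+d*(z-o[2])/d[2]
def proj(n,p,cm=None):
    m=cm or ctrl.camera_model(n)
    c=R.from_rotvec(m['orientation']).inv().apply(np.array(p)-m['xyz']);K=m['mtx']
    return np.array([K[0,2]+K[0,0]*c[0]/-c[2],K[1,2]+K[1,1]*c[1]/c[2]])
E
python3 - <<'E'
from h import *
im=cv2.imread('pics/top0.png')
c=im[145:260,150:350]; cv2.imwrite('pics/topc.png',cv2.resize(c,None,fx=4,fy=4,interpolation=2))
cv2.imwrite('pics/topl.png',cv2.resize(im[230:330,0:150],None,fx=5,fy=5,interpolation=2))
for u,v,z in [(203,192,.077),(264,175,.077),(335,178,.077),(358,239,.02),(35,270,.047),(35,292,.047),(84,262,0),(420,265,0),(388,290,.05),(462,290,.05),(0,290,.6)]:
    print(u,v,plane('top',u,v,z).round(3))
E
```

```text
203 192 [0.541 0.123 0.077]
264 175 [ 0.584 -0.017  0.077]
335 178 [ 0.581 -0.184  0.077]
358 239 [ 0.441 -0.253  0.02 ]
35 270 [0.353 0.507 0.047]
35 292 [0.304 0.503 0.047]
84 262 [0.37  0.416 0.   ]
420 265 [ 0.38  -0.413  0.   ]
388 290 [ 0.324 -0.314  0.05 ]
462 290 [ 0.327 -0.489  0.05 ]
0 290 [0.39  0.232 0.6  ]
```

```bash
python3 - <<'E'
from h import *
cv2.imwrite("pics/wrist0.png",ctrl.get_image('wrist')[:,:,::-1]); print(ctrl.camera_model('wrist'))
E
```

```text
{'mtx': array([[312.45996567,   0.        , 256.03264333],
       [  0.        , 312.45996567, 191.25257176],
       [  0.        ,   0.        ,   1.        ]]), 'xyz': array([0.09616074, 0.64647548, 0.3852677 ]), 'orientation': array([-0.24374287, -0.18559803,  1.29703116])}
```

View pics/topc.png

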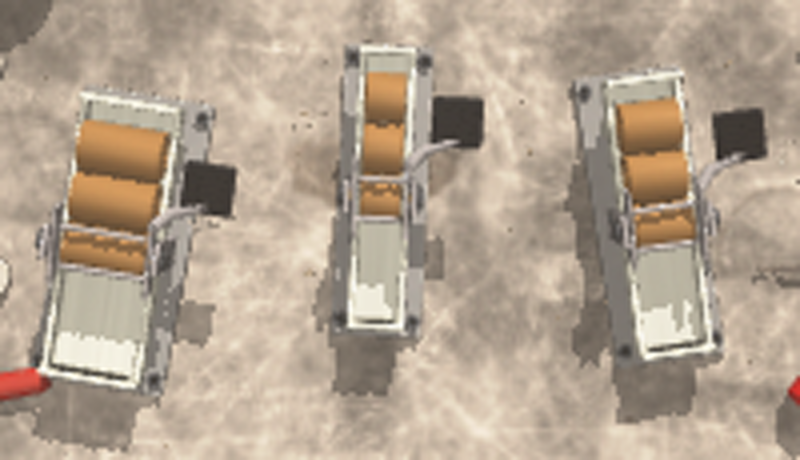

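View pics/topl.png

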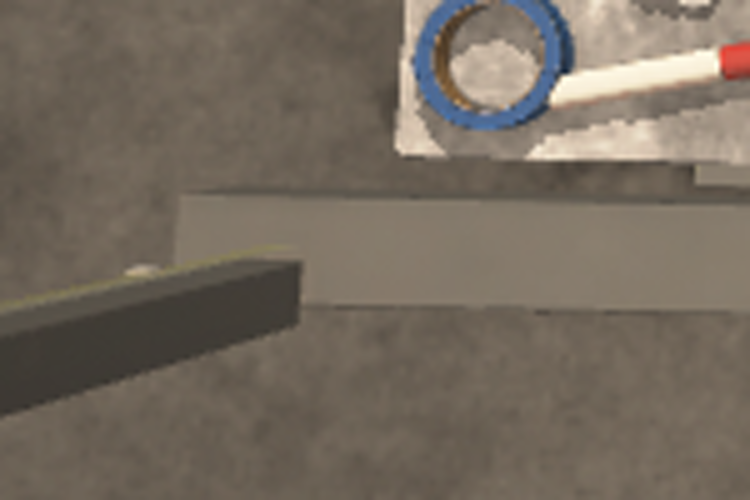

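View pics/wrist0.png

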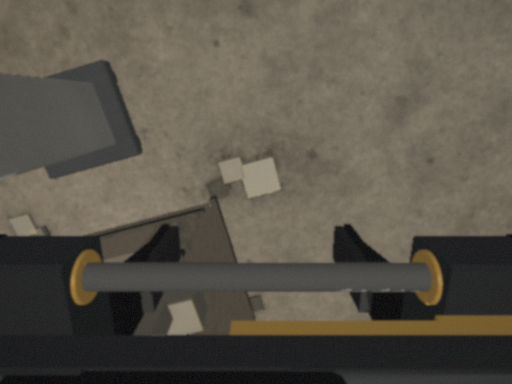

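The top picture shows three magazines. The widest bushes, about 23 px or 50 mm, are in the left one at (180,205), with its pad at (203,188). The middle one at (245,192) is short, with its pad at (264,175). The right one at (313,200) is medium, with its pad at (335,178).

Things that could be mistaken for the target are pad_short (264,175), pad_medium (335,178), and the red cylinder (358,239), which is the decoy bush. My choice is the pad at (203,192). The post at the left end of the bar stands at about pixel (60,290), between the arm and the work.

Next I'll measure the pad, the magazine axis and the post.

```bash
python3 - <<'E'
from h import *
im=cv2.imread('pics/top0.png')
hsv=cv2.cvtColor(im,cv2.COLOR_BGR2HSV)
roi=np.zeros(im.shape[:2],np.uint8);roi[165:190+20,190:345]=255
m=((hsv[...,2]<75)&(roi>0)).astype(np.uint8)
n,l,st,c=cv2.connectedComponentsWithStats(m)
for i in range(1,n):
    if st[i,4]>60:
        r=cv2.minAreaRect(np.argwhere(l==i)[:,::-1].astype(np.float32))
        print('pad',st[i],c[i].round(1),r,plane('top',*c[i],.077).round(4))
m=cv2.inRange(hsv,(8,110,90),(22,255,255)); 
n,l,st,c=cv2.connectedComponentsWithStats(m)
for i in range(1,n):
    if st[i,4]>40 and 150<c[i][0]<350 and c[i][1]>140:
        r=cv2.minAreaRect(np.argwhere(l==i)[:,::-1].astype(np.float32))
        print('bush',st[i],c[i].round(1),[np.round(x,1) for x in r])
# track rails of long magazine: corners in topc (x4, offset 150,145)
tc=lambda a,b:(150+(a+.5)/4-.5,145+(b+.5)/4-.5)
for nm,a,b,z in [('lowL',43,375,.03),('lowR',138,385,.03),('hiL',82,95,.07),('hiR',182,103,.07)]:
    print(nm,plane('top',*tc(a,b),z).round(4))
for u,v in [(60,282),(60,295)]: 
    p=plane('top',u,v,.047);print('post',p.round(3),np.hypot(*p[:2]).round(3),proj('scene',p).round(0),proj('scene',p+[0,0,.4]).round(0),proj('scene',p+[0,0,.7]).round(0))
c=im[175:215,160:220]; cv2.imwrite('pics/padc.png',cv2.resize(c,None,fx=10,fy=10,interpolation=2))
E
```

```text
pad [258 170  12  12 128] [263.9 175.2] ((263.5, 175.5), (11.0, 11.0), 90.0) [ 0.5839 -0.0172  0.077 ]
pad [329 173  12  12 128] [334.6 178.3] ((334.5, 178.5), (11.0, 11.0), 90.0) [ 0.5807 -0.1827  0.077 ]
pad [195 186  14  13 128] [201.7 191.6] ((201.50997924804688, 191.92999267578125), (12.020814895629883, 11.596552848815918), 8.13010311126709) [0.5418 0.1258 0.077 ]
bush [241 163  10  26 239] [245.5 175.6] [array([245.5, 175.5]), array([25.,  9.]), np.float64(90.0)]
bush [304 170  18  27 394] [312.7 182.5] [array([312.8, 182.7]), array([25.7, 16. ]), np.float64(82.9)]
bush [167 175  25  29 562] [178.9 188.8] [array([179.1, 188.9]), array([22.4, 26. ]), np.float64(8.7)]
bush [240 191  10   8  75] [244.8 194.4] [array([244.5, 194.5]), array([7., 9.]), np.float64(90.0)]
bush [309 197  15  10 111] [315.8 201.3] [array([315.7, 201.2]), array([ 7.5, 14.7]), np.float64(81.3)]
bush [165 203  22  10 159] [175.3 207.6] [array([175.3, 207.6]), array([20.5,  7.6]), np.float64(9.5)]
lowL [0.4318 0.2264 0.03  ]
lowR [0.4271 0.1695 0.03  ]
hiL [0.5954 0.2027 0.07  ]
hiR [0.5922 0.1442 0.07  ]
post [0.327 0.448 0.047] 0.554 [131. 345.] [ 87. 249.] [ 23. 108.]
post [0.298 0.445 0.047] 0.536 [137. 355.] [ 94. 261.] [ 31. 122.]
```

View pics/padc.png

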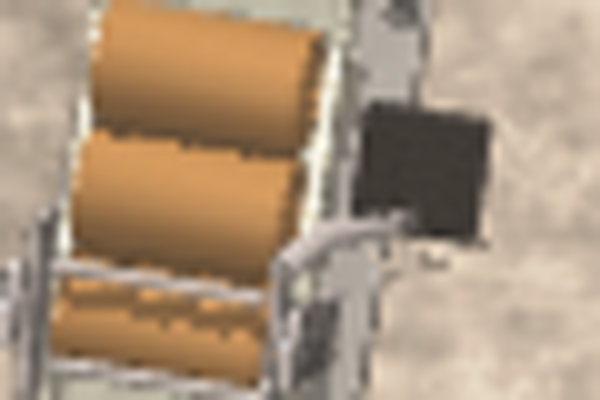

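The pad is at about (0.541, 0.125, 0.077), and the magazine's x axis is at about -8.5°. The post's inner corner is about 0.536 m from the base axis, so I'll first draw in to about 0.43 m, turn the gripper body tangential and close the fingers.

```bash
python3 -m handwheel '[[0,-30,0,0,0,-0.15,1],[0,-70,0,0,0,-0.32,1],[0,-110,0,0,0,-0.5,1],[0,-150,0,0,0,-0.68,1],[0,-185,0,0,0,-0.86,1],[0,-205,0,0,0,-1.04,1],[0,-215,0,0,0,-1.22,1],[0,-215,0,0,0,-1.4,1],[0,-215,0,0,0,-1.57,1],[0,-215,0,0,0,-1.57,1]]' 10
python3 - <<'E'
from h import *
s=ctrl.get_state();print(s['time'],s['position'],s['joint_positions'].round(3),np.hypot(*s['position'][:2]),R.from_rotvec(s['tool_rot']).as_matrix().round(3))
for n in ("scene","top"):
    cv2.imwrite(f"pics/{n}1.png",ctrl.get_image(n)[:,:,::-1])
E
```

```text
time: 1.4
position: [0.1142, 0.4195, 0.2365]
tool_rot: [1.904, -2.499, 0.0]
ft_force: [0.2, -0.2, 0.2]
grip_width: 0.019
1.4 [0.11421086 0.41954237 0.23645058] [-1.248 -0.135 -0.107  1.945 -0.015  1.331  1.522] 0.43481021359476646 [[-0.265 -0.964 -0.   ]
 [-0.964  0.265 -0.   ]
 [ 0.    -0.    -1.   ]]
```

```bash
python3 - <<'E'
import cv2
cv2.imwrite('pics/both1.png',cv2.hconcat([cv2.resize(cv2.imread(f'pics/{n}1.png'),(400,300)) for n in('scene','top')]))
E
```

```text
(no output)
```

View pics/both1.png

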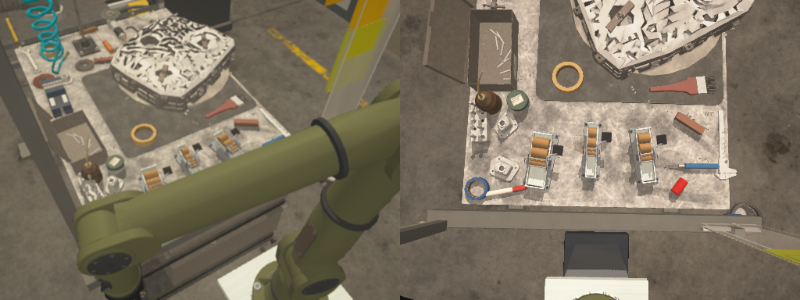

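The scene picture shows the arm drawn in, with the wrist at (115,235) and the post running behind it, clear of the wrist. Now I'll swing past the post at a radius of about 0.425 m.

```bash
python3 -m handwheel '[[10,-33,0,0,0,0.08,1],[16,-65,0,0,0,0.16,1],[25,-101,0,0,0,0.245,1],[33,-137,0,0,0,0.33,1],[46,-168,0,0,0,0.41,1],[60,-198,0,0,0,0.49,1],[77,-227,0,0,0,0.57,1],[94,-255,0,0,0,0.645,1],[118,-283,0,0,0,0.73,1],[143,-310,0,0,0,0.82,1],[172,-333,0,0,0,0.9,1],[200,-356,0,0,0,0.995,1]]'
python3 - <<'E'
from h import *
s=ctrl.get_state();print(s['time'],s['position'],s['joint_positions'].round(3),np.hypot(*s['position'][:2]),R.from_rotvec(s['tool_rot']).as_matrix().round(3))
Rt=R.from_rotvec(s['tool_rot']);print(Rt.inv().apply(np.array([.49,.1245,.2])-s['position']))
E
```

```text
time: 3.0
position: [0.4061, 0.1298, 0.2365]
tool_rot: [-0.47, 3.106, 0.0]
ft_force: [1.0, -0.4, -0.5]
grip_width: 0.007
3.0 [0.40605358 0.12976423 0.23650836] [-0.789 -0.188  0.371  1.977  0.069  1.34   1.432] 0.42628425361795874 [[-0.955 -0.296  0.   ]
 [-0.296  0.955  0.   ]
 [-0.     0.    -1.   ]]
[-0.07862663 -0.02987035  0.03651286]
```

```bash
python3 -m handwheel '[[-10,-4,0,0,0,0.18,1],[-25,-9,0,0,0,0.36,1],[-45,-16,0,0,0,0.54,1],[-65,-23,0,0,0,0.72,1],[-85,-30,5,0,0,0.9,1],[-105,-37,10,0,0,1.08,1],[-118,-42,18,0,0,1.26,1],[-125,-44,26,0,0,1.44,1],[-127,-45,32,0,0,1.62,1],[-127,-45,36,0,0,1.8,1],[-127,-45,36,0,0,1.97,1],[-127,-45,36,0,0,2.016,1]]'
python3 - <<'E'
from h import *
s=ctrl.get_state();print(s['time'],s['position'],s['joint_positions'].round(3),s['ft_force'],R.from_rotvec(s['tool_rot']).as_matrix().round(3))
cm=ctrl.camera_model('wrist');im=ctrl.get_image('wrist')[:,:,::-1]
cv2.imwrite("pics/wrist2.png",im);print(cm)
cv2.imwrite("pics/top2.png",cv2.resize(ctrl.get_image('top')[130:270,130:370,::-1],None,fx=3,fy=3,interpolation=2))
cv2.imwrite("pics/scene2.png",ctrl.get_image('scene')[:,:,::-1])
print(proj('wrist',[.541,.1245,.077],cm),proj('wrist',s['position']-[0,0,.014],cm))
E
```

```text
time: 4.5
position: [0.5402, 0.1261, 0.2004]
tool_rot: [2.375, 2.055, -0.001]
ft_force: [0.6, -0.1, 0.2]
grip_width: 0.004
4.5 [0.54020475 0.12606975 0.20044944] [-0.722  0.144  0.489  1.757 -0.07   1.258 -0.36 ] [ 0.5686031  -0.08893422  0.16667914] [[ 0.144  0.99  -0.   ]
 [ 0.99  -0.144 -0.001]
 [-0.001  0.    -1.   ]]
{'mtx': array([[312.45996567,   0.        , 256.03264333],
       [  0.        , 312.45996567, 191.25257176],
       [  0.        ,   0.        ,   1.        ]]), 'xyz': array([0.55118061, 0.20180866, 0.34995192]), 'orientation': array([-0.28453672,  0.02003365, -0.14195807])}
[256.95895901 189.14237996] [255.79961235 239.36403457]
```

View pics/wrist2.png

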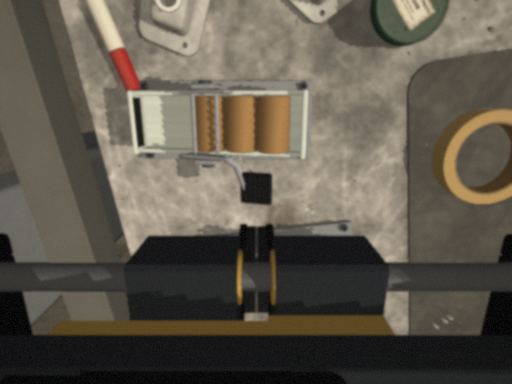

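View pics/top2.png

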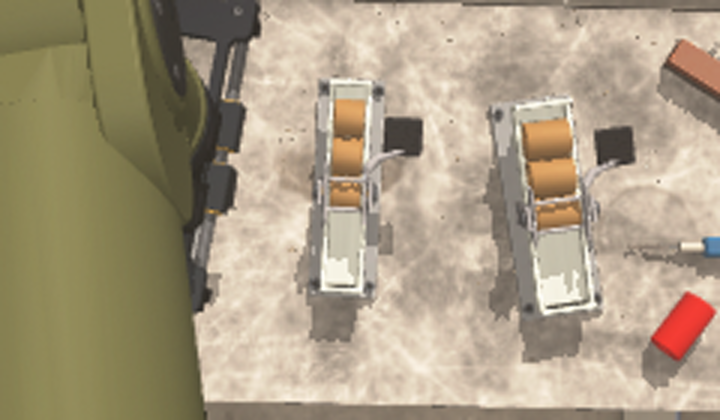

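View pics/scene2.png

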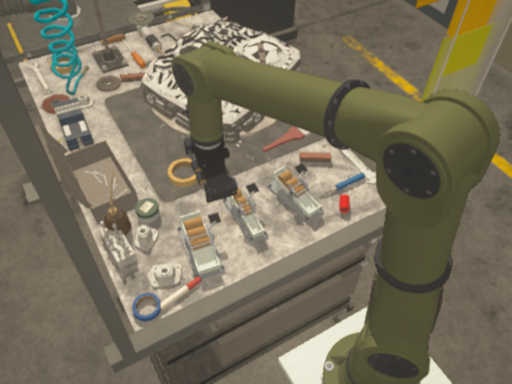

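The wrist picture shows the long magazine level at (220,125), with its three bushes and its pad at (257,188). The top-view estimate projects to (257,189), so they agree. The tool is aligned with the magazine. I'll refine the pad centre in this view.

```bash
python3 - <<'E'
from h import *
im=cv2.imread('pics/wrist2.png');g=im.max(2)
m=np.zeros(g.shape,np.uint8);m[165:212,236:285]=(g[165:212,236:285]<55)
n,l,st,c=cv2.connectedComponentsWithStats(m);i=1+st[1:,4].argmax();print(st[i],c[i])
cm=ctrl.camera_model('wrist')
for u,v in [c[i],(257,187)]: print(plane('wrist',u,v,.077,cm))
cv2.imwrite('pics/wc.png',cv2.resize(im[70:220,120:320],None,fx=4,fy=4,interpolation=2))
s=ctrl.get_state();print(s['position'],s['ft_force'])
E
```

```text
[242 173  29  31 795] [256.90691824 188.06163522]
[0.54101329 0.12620377 0.077     ]
[0.5412337  0.12718308 0.077     ]
[0.54008075 0.12678007 0.2005502 ] [ 0.84104024  0.81119539 -0.89668661]
```

View pics/wc.png

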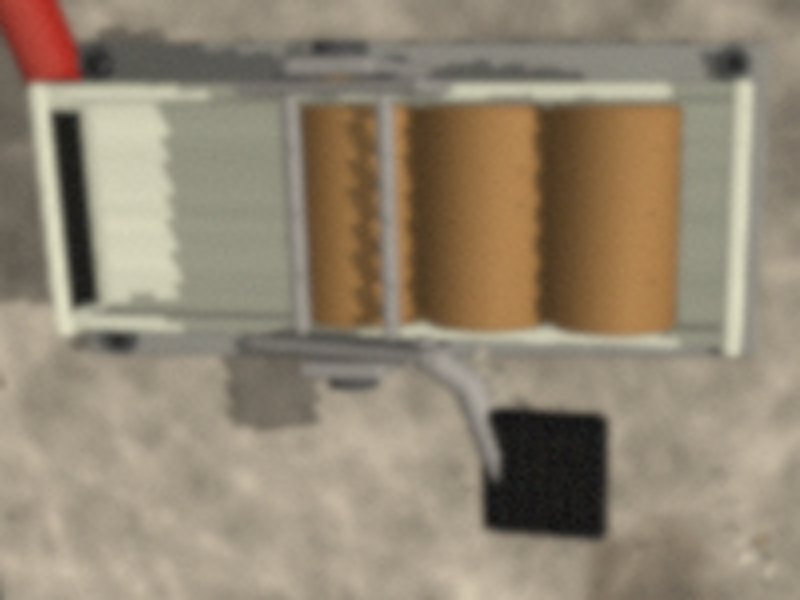

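```bash
python3 -m handwheel '[[-1,1,20,0,0,0,1],[-1,1,45,0,0,0,1],[-1,1,70,0,0,0,1],[-1,1,90,0,0,0,1],[-1,1,100,0,0,0,1],[-1,1,100,0,0,0,1],[-1,1,100,0,0,0,1]]'
python3 - <<'E'
from h import *
s=ctrl.get_state();print(s['time'],s['position'],s['ft_force'],s['tool_rot'])
im=ctrl.get_image('wrist')[:,:,::-1]
cv2.imwrite("pics/wrist3.png",im)
E
```

```text
time: 5.52
position: [0.5413, 0.1276, 0.1015]
tool_rot: [2.367, 2.065, 0.002]
ft_force: [0.1, -1.3, 0.7]
grip_width: 0.006
5.525 [0.54129684 0.12761962 0.10148774] [ 0.05446843 -1.34376527  0.65314167] [2.36725393 2.06453846 0.00241024]
```

View pics/wrist3.png

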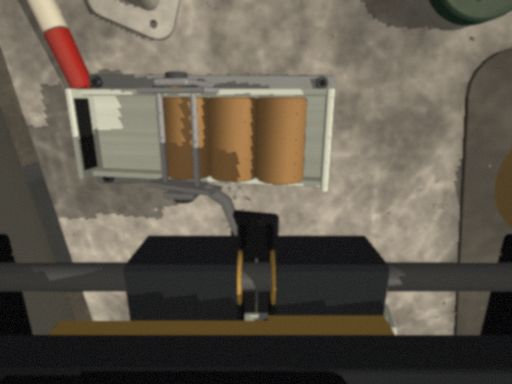

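The wrist picture shows the closed tips over the pad at (257,225), clear of the bushes. I'll shift 2 mm away from the bushes and press gently in stages.

```bash
python3 -m handwheel '[[-2,0,4,0,0,0,1],[-2,0,8,0,0,0,1],[-2,0,12,0,0,0,1],[-2,0,16,0,0,0,1],[-2,0,20,0,0,0,1],[-2,0,20,0,0,0,1]]'
python3 - <<'E'
from h import *
s=ctrl.get_state();print(s['time'],s['position'],s['ft_force'])
E
```

```text
time: 6.32
position: [0.54, 0.1257, 0.0802]
tool_rot: [-2.367, -2.065, 0.001]
ft_force: [0.3, 0.1, 0.1]
grip_width: 0.01
6.325 [0.54003752 0.12571373 0.0801748 ] [0.29403157 0.11545864 0.06885552]
```

```bash
python3 - <<'E'
from h import *
im=ctrl.get_image('wrist')[:,:,::-1]
cv2.imwrite("pics/wrist4.png",cv2.resize(im[50:350,100:360],None,fx=2,fy=2,interpolation=2))
f=[]
for _ in range(4):
    ctrl.get_image('top');s=ctrl.get_state();f.append(np.r_[s['ft_force'],s['position']])
print(np.round(f,4),s['time'])
E
```

```text
[[ 0.2158  0.0718  0.0217  0.5399  0.1257  0.0803]
 [-1.034  -0.3573 -0.1676  0.5399  0.1257  0.0804]
 [ 0.4268 -0.5372 -0.364   0.5399  0.1257  0.0804]
 [-0.3432 -0.5176 -0.1477  0.54    0.1257  0.0804]] 6.575
```

View pics/wrist4.png

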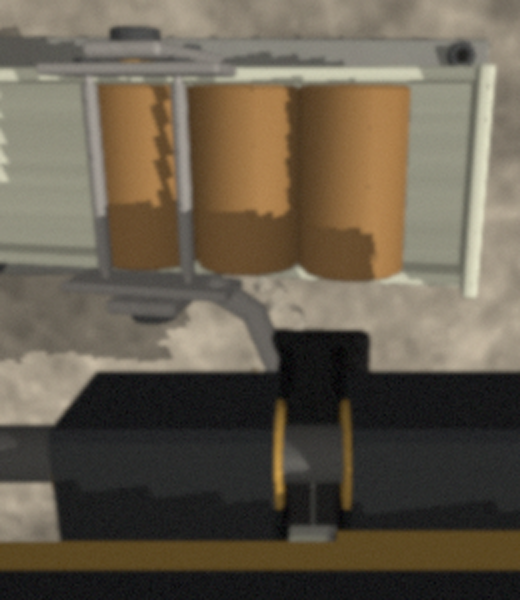

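```bash
python3 - <<'E'
from h import *
a=np.deg2rad(-8.4);ex=np.array([np.cos(a),np.sin(a),0]);ey=np.array([-np.sin(a),np.cos(a),0])
cm=ctrl.camera_model('wrist');p=np.array([.541,.1255,0])
for z in(.077,.071,.066,.060,.053):
    q=p+[0,0,z]
    print(z,[proj('wrist',q+.015*ey+sx*.015*ex,cm).round(1) for sx in(-1,1)])
print(R.from_rotvec(ctrl.get_state()['tool_rot']).as_matrix().round(3),cm['xyz'])
E
```

```text
0.077 [array([229.5, 221.6]), array([286.6, 222.2])]
0.071 [array([230.4, 217.5]), array([285.6, 218.1])]
0.066 [array([231.1, 214.2]), array([284.8, 214.8])]
0.06 [array([231.9, 210.6]), array([283.9, 211.2])]
0.053 [array([232.8, 206.6]), array([282.9, 207.2])]
[[ 0.136  0.991 -0.001]
 [ 0.991 -0.136 -0.   ]
 [-0.    -0.001 -1.   ]] [0.55042425 0.20139085 0.2299832 ]
```

The force is still about zero, within noise, so contact is uncertain. I'll go down in small steps and read the force.

```bash
python3 -m handwheel '[[0,0,2,0,0,0,1],[0,0,4,0,0,0,1],[0,0,4,0,0,0,1]]'
python3 - <<'E'
from h import *
f=[]
for _ in range(4):
    im=ctrl.get_image('wrist')[:,:,::-1];s=ctrl.get_state();f.append(np.r_[s['ft_force'],s['position']])
print(np.round(f,4),s['time'])
cv2.imwrite("pics/wrist5.png",cv2.resize(im[50:350,100:360],None,fx=2,fy=2,interpolation=2))
cv2.imwrite("pics/scene5.png",cv2.resize(ctrl.get_image('scene')[150:300,130:330,::-1],None,fx=4,fy=4,interpolation=2))
E
```

```text
time: 6.95
position: [0.5404, 0.1257, 0.0765]
tool_rot: [2.367, 2.065, 0.0]
ft_force: [-0.9, -0.6, -0.2]
grip_width: 0.006
[[ 0.6088 -0.089   0.4303  0.5403  0.1257  0.0765]
 [-0.6371  0.0424  0.3257  0.5404  0.1257  0.0766]
 [ 0.1774  0.2287  0.3762  0.5403  0.1257  0.0765]
 [ 0.9276  1.034   1.4304  0.5404  0.1257  0.0766]] 7.15
```

View pics/wrist5.png

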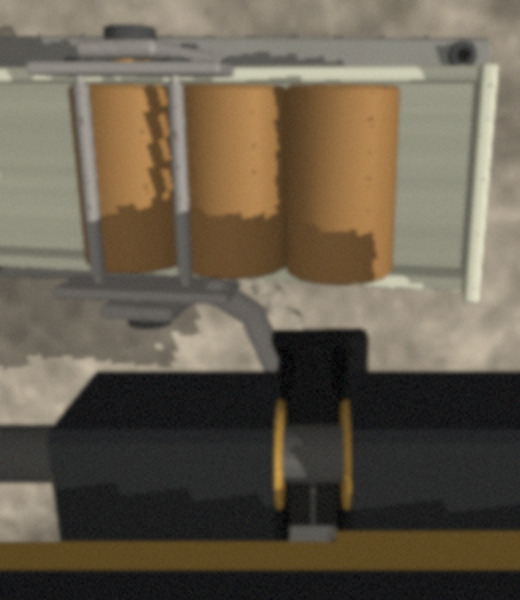

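View pics/scene5.png

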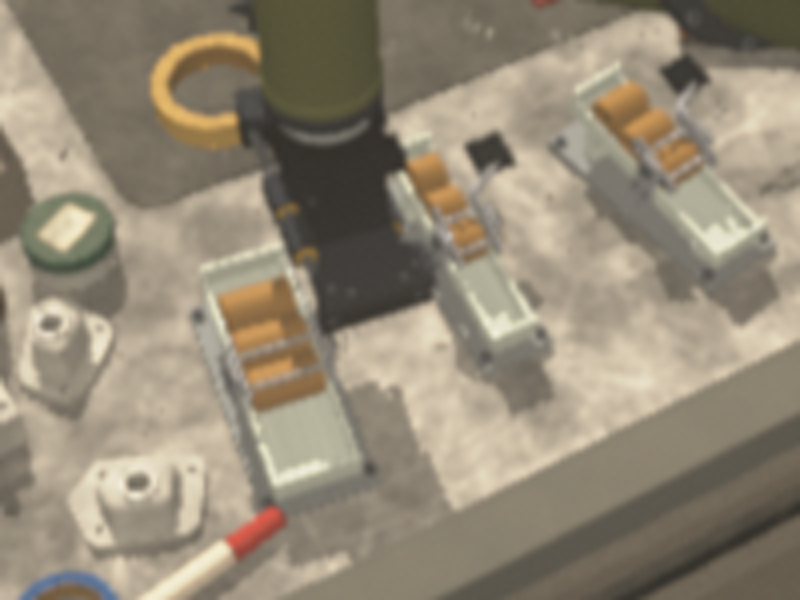

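The pad is moving. All three bushes have crept, and the first one is now at the lifted front pin, at (75,180) in the crop. So I'll press on to the stop without dwelling, and hold.

```bash
python3 -m handwheel '[[0,0,4,0,0,0,1],[0,0,8,0,0,0,1],[0,0,10,0,0,0,1],[0,0,10,0,0,0,1],[0,0,10,0,0,0,1],[0,0,10,0,0,0,1]]'
python3 - <<'E'
from h import *
f=[]
for _ in range(4):
    im=ctrl.get_image('wrist')[:,:,::-1];s=ctrl.get_state();f.append(np.r_[s['ft_force'],s['position']])
print(np.round(f,4),s['time'])
cv2.imwrite("pics/wrist6.png",cv2.resize(im[50:350,60:360],None,fx=2,fy=2,interpolation=2))
cv2.imwrite("pics/scene6.png",cv2.resize(ctrl.get_image('scene')[150:300,130:330,::-1],None,fx=4,fy=4,interpolation=2))
E
```

```text
time: 7.95
position: [0.5404, 0.1259, 0.068]
tool_rot: [-2.367, -2.065, -0.001]
ft_force: [-4.9, -0.4, 14.2]
grip_width: 0.004
[[-4.5362 -0.7635 14.0268  0.5404  0.1259  0.068 ]
 [-4.3149 -0.4915 13.72    0.5404  0.1259  0.068 ]
 [-4.5735 -1.3947 14.0555  0.5404  0.1259  0.068 ]
 [-4.3108 -1.0089 13.4203  0.5404  0.1259  0.068 ]] 8.15
```

View pics/wrist6.png

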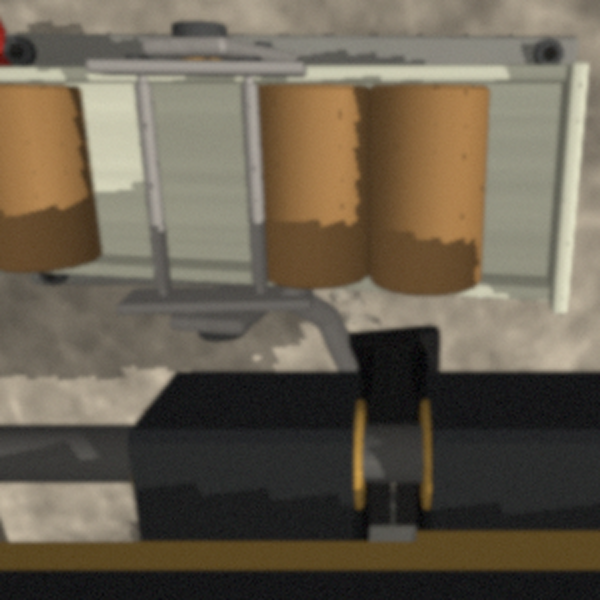

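View pics/scene6.png

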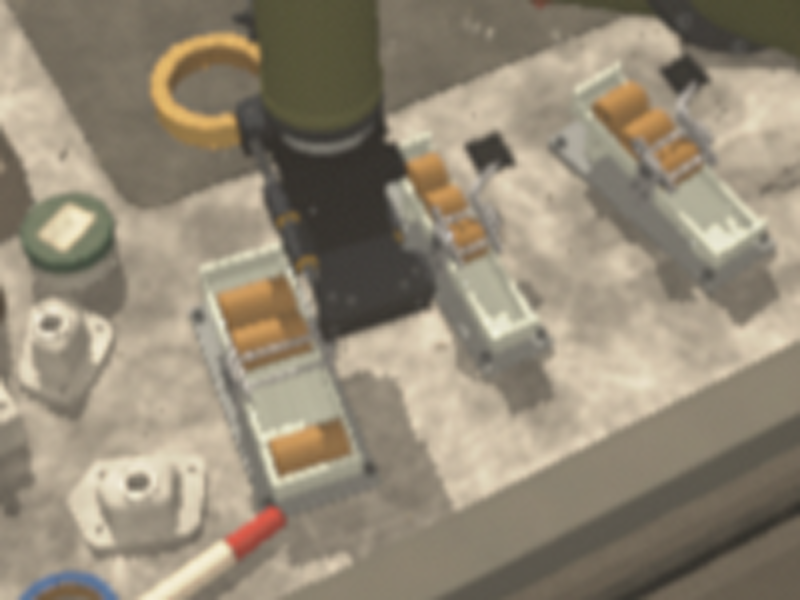

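The first bush is at the end stop, at (310,445) in the scene crop, and the second is held by the rear pin. The pad is at its hard stop with 14 N, which is firmer than I intended. Now I'll let it spring up and lift clear.

```bash
python3 -m handwheel '[[0,0,-3,0,0,0,1],[0,0,-12,0,0,0,1],[0,0,-24,0,0,0,1],[0,0,-38,0,0,0,1],[0,0,-60,0,0,0,1],[0,0,-85,0,0,0,1],[0,0,-110,0,0,0,1],[0,0,-130,0,0,0,1],[0,0,-130,0,0,0,1],[0,0,-130,0,0,0,1]]'
python3 - <<'E'
from h import *
s=ctrl.get_state();print(s['time'],s['position'],s['ft_force'],s['joint_positions'].round(2))
im=ctrl.get_image('wrist')[:,:,::-1]
cv2.imwrite("pics/wrist7.png",cv2.resize(im[60:220,80:340],None,fx=3,fy=3,interpolation=2))
cv2.imwrite("pics/scene7.png",cv2.resize(ctrl.get_image('scene')[150:300,130:330,::-1],None,fx=4,fy=4,interpolation=2))
E
```

```text
time: 9.45
position: [0.5398, 0.1256, 0.1959]
tool_rot: [-2.367, -2.065, 0.001]
ft_force: [-0.2, 0.4, -0.4]
grip_width: 0.007
9.45 [0.53975978 0.12557932 0.19590313] [-0.18409141  0.37905896 -0.36283445] [-0.72  0.15  0.49  1.76 -0.07  1.25 -0.35]
```

View pics/wrist7.png

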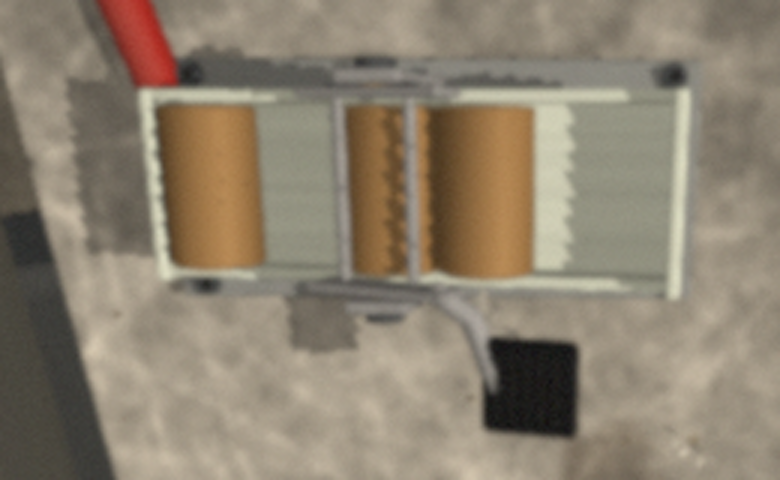

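View pics/scene7.png

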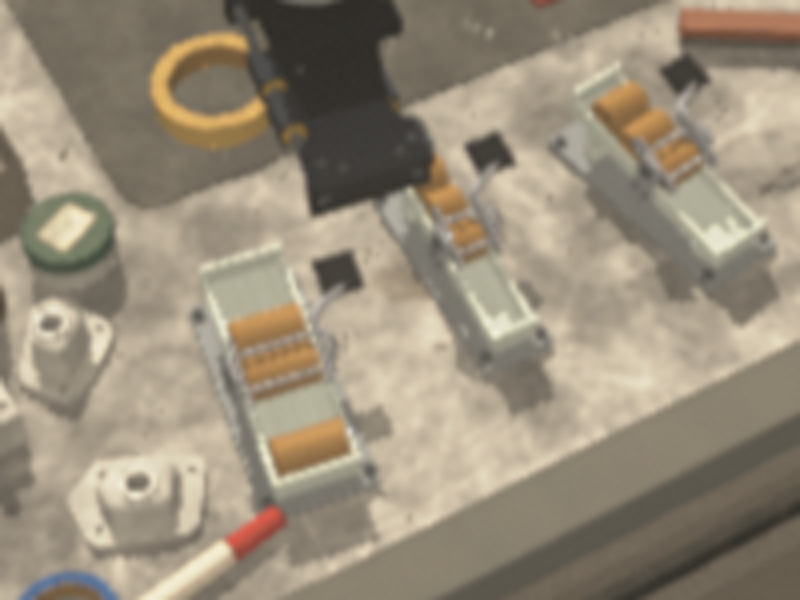

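In both pictures the first long bush lies at the end stop, at (212,185) in the wrist crop. The second is at the gate with the third behind it, the pad is back up, and the tips are about 105 mm above it. The other magazines look unchanged, so I'm handing the job in.

```bash
python3 -c "
from bench import ctrl
print(ctrl.close_job(), ctrl.get_state()['time'])"
```

```text
the job is handed in; nothing more can be done
the job is handed in; nothing more can be done
```

I delivered one long bush and handed the job in at about 9.6 s of the 42 s allowed. I drew the arm in to pass the left post, pressed the long magazine's pad to its stop with the closed fingertips, and held it about 0.8 s. Then I let the pad spring up and withdrew about 105 mm above it.

**Last checks:** The wrist and scene pictures show one long bush at the end stop, the second at the gate and the third behind it, with the pad back up. The short and medium magazines look unchanged in the parts I could see, and I saw nothing disturbed on the bench. The wrist force was back to about zero.

**What did not go as planned:**
- **Press force:** it reached about 14 N at the hard stop, well over the 3 to 4 N needed and firmer than "lightly" suggests. It stayed far below the 40 N and 120 N limits.
- **Pause part-way down:** the first force readings on the pad were within noise, so I paused before pressing to the stop. The queue crept a few millimetres during that pause, but only one bush was released.

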